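# Mirror a drive kit from the parts rail into the kit tray

### The job

The four drive parts on the aluminium parts rail are laid out for one side of the robot; the other side is its mirror image. Move them one by one into the empty plywood kit tray in reverse order, so that the part at the left end of the rail comes to stand in the tray's right end bay and so on, one part in each bay. Set each down near the middle of its bay, the same way up as it stood, and do not drop it.

Things in the scene. Friction and masses are not known exactly. Their poses are not given: they have to be found in the camera images.
- wheel_center (a point): Small black rubber-tyred wheel with a grey hub, lying flat: diameter 56 mm, 30 mm high. The point is its centre, 15 mm above its underside; z up along its axle. Loose, about 90 g (0.7 to 1.4 times).
- motor_center (a point): Steel gear motor standing upright: plain cylinder 36 mm in diameter and 44 mm high, with a thin brass boss and shaft (6 mm thick, to 56 mm above the underside) in the middle of its top. The point is the cylinder's centre, 22 mm above its underside; z up. Loose, about 200 g (0.7 to 1.4 times).
- servo_center (a point): Black servo, a box 20 mm (its x) by 40 mm (its y), 38 mm high, with two mounting ears that reach 54 mm along y at 27 to 29 mm height, and a low white horn on top (to 43 mm). The point is the box's centre, 19 mm above its underside; z up. It stands with its long side roughly along the row (within 0.25 rad). Loose, about 60 g (0.7 to 1.4 times).
- gear_center (a point): White plastic double gear lying flat: large gear 50 mm in diameter, 12 mm thick, below; small pinion 28 mm in diameter above it, from 12 to 36 mm height. The point is on its axis, 18 mm above its underside; z up. Loose, about 40 g (0.7 to 1.4 times).
- nest_wheel: Square grey plastic nest in which the wheel stands at the start, fixed on the parts rail: 78 x 76 mm, floor 4 mm thick, rim 8 mm high over its underside; origin at the centre of its underside. The four nests look alike and stay where they are.
- nest_motor: Square grey plastic nest in which the gear motor stands at the start, fixed on the parts rail: 78 x 76 mm, floor 4 mm thick, rim 8 mm high over its underside; origin at the centre of its underside. The four nests look alike and stay where they are.
- nest_servo: Square grey plastic nest in which the servo stands at the start, fixed on the parts rail: 78 x 76 mm, floor 4 mm thick, rim 8 mm high over its underside; origin at the centre of its underside. The four nests look alike and stay where they are.
- nest_gear: Square grey plastic nest in which the double gear stands at the start, fixed on the parts rail: 78 x 76 mm, floor 4 mm thick, rim 8 mm high over its underside; origin at the centre of its underside. The four nests look alike and stay where they are.
- parts_rail: Flat aluminium parts rail, fixed: 90 x 330 mm, 12 mm high, carrying the four nests in a row along its y at y = +117, +39, -39 and -117 mm (x = 0). Origin at the centre of its underside; its y points to the robot's left, within 0.15 rad. A part in its nest stands with its underside 16 mm above the work surface, within about 5 mm of the nest's centre. It lies nearer to or farther from the robot than the kit tray, differing from start to start.
- kit_tray: Kit tray with a pale plywood floor and browner wooden rims, fixed, empty at the start: 84 x 318 mm, with four bays in a row along its y, centres at y = +117, +39, -39 and -117 mm (x = 0), each 76 mm (x) by 74 mm (y) inside. Bay floor 8 mm above the tray's underside and the work surface; long rims to 12 mm, dividers and ends to 18 mm. Origin at the centre of its underside; its y points to the robot's left, within 0.15 rad.
Things that resemble listed ones, but are neither listed nor needed, are in the scene too. Leave any green look-alike of the part that bears motor_center alone.

How it is judged:
At the end, for the whole second after the job is handed in: Each part rests in the tray bay that mirrors its place on the rail (left end to right end, second from left to second from right, and so on), its centre within 15 mm of the bay's centre along and across the tray, its underside within 5 mm of the bay floor, upright within 0.12 rad, at rest (((y of nest_wheel in the frame of parts_rail between 0.097 and 0.137 m and y of wheel_center in the frame of kit_tray between -0.132 and -0.102 m) or (y of nest_wheel in the frame of parts_rail between 0.019 and 0.059 m and y of wheel_center in the frame of kit_tray between -0.054 and -0.024 m) or (y of nest_wheel in the frame of parts_rail between -0.059 and -0.019 m and y of wheel_center in the frame of kit_tray between 0.024 and 0.054 m) or (y of nest_wheel in the frame of parts_rail between -0.137 and -0.097 m and y of wheel_center in the frame of kit_tray between 0.102 and 0.132 m)) and x of wheel_center in the frame of kit_tray between -0.015 and 0.015 m and z of wheel_center in the frame of kit_tray between 0.018 and 0.028 m and angle between each of wheel_center, motor_center, servo_center, gear_center's own z axis and vertical below 0.12 rad and linear speed of each of wheel, motor, servo, gear below 0.02 m/s and angular speed of each of wheel, motor, servo, gear below 0.3 rad/s and ((y of nest_motor in the frame of parts_rail between 0.097 and 0.137 m and y of motor_center in the frame of kit_tray between -0.132 and -0.102 m) or (y of nest_motor in the frame of parts_rail between 0.019 and 0.059 m and y of motor_center in the frame of kit_tray between -0.054 and -0.024 m) or (y of nest_motor in the frame of parts_rail between -0.059 and -0.019 m and y of motor_center in the frame of kit_tray between 0.024 and 0.054 m) or (y of nest_motor in the frame of parts_rail between -0.137 and -0.097 m and y of motor_center in the frame of kit_tray between 0.102 and 0.132 m)) and x of motor_center in the frame of kit_tray between -0.015 and 0.015 m and z of motor_center in the frame of kit_tray between 0.025 and 0.035 m and ((y of nest_servo in the frame of parts_rail between 0.097 and 0.137 m and y of servo_center in the frame of kit_tray between -0.132 and -0.102 m) or (y of nest_servo in the frame of parts_rail between 0.019 and 0.059 m and y of servo_center in the frame of kit_tray between -0.054 and -0.024 m) or (y of nest_servo in the frame of parts_rail between -0.059 and -0.019 m and y of servo_center in the frame of kit_tray between 0.024 and 0.054 m) or (y of nest_servo in the frame of parts_rail between -0.137 and -0.097 m and y of servo_center in the frame of kit_tray between 0.102 and 0.132 m)) and x of servo_center in the frame of kit_tray between -0.015 and 0.015 m and z of servo_center in the frame of kit_tray between 0.022 and 0.032 m and ((y of nest_gear in the frame of parts_rail between 0.097 and 0.137 m and y of gear_center in the frame of kit_tray between -0.132 and -0.102 m) or (y of nest_gear in the frame of parts_rail between 0.019 and 0.059 m and y of gear_center in the frame of kit_tray between -0.054 and -0.024 m) or (y of nest_gear in the frame of parts_rail between -0.059 and -0.019 m and y of gear_center in the frame of kit_tray between 0.024 and 0.054 m) or (y of nest_gear in the frame of parts_rail between -0.137 and -0.097 m and y of gear_center in the frame of kit_tray between 0.102 and 0.132 m)) and x of gear_center in the frame of kit_tray between -0.015 and 0.015 m and z of gear_center in the frame of kit_tray between 0.021 and 0.031 m); the robot touches nothing.
It fails at once if the wheel is dropped or thrown: it moves freely, out of the fingers, faster than 0.8 m/s (a fall of more than about 3 cm) (linear speed of wheel above 0.8 m/s and contact force between the fingers and wheel below 0.05 N).
It fails at once if the motor is dropped or thrown: it moves freely, out of the fingers, faster than 0.8 m/s (a fall of more than about 3 cm) (linear speed of motor above 0.8 m/s and contact force between the fingers and motor below 0.05 N).
It fails at once if the servo is dropped or thrown: it moves freely, out of the fingers, faster than 0.8 m/s (a fall of more than about 3 cm) (linear speed of servo above 0.8 m/s and contact force between the fingers and servo below 0.05 N).
It fails at once if the gear is dropped or thrown: it moves freely, out of the fingers, faster than 0.8 m/s (a fall of more than about 3 cm) (linear speed of gear above 0.8 m/s and contact force between the fingers and gear below 0.05 N).
It also fails if it takes over 93 s, if anything falls off the work surface, if the arm or the gripper's body presses on something with over 40 N, if the wrist force passes 120 N, or if a joint passes its speed limit or range.

### The arm

A 7-joint arm with a two-finger parallel gripper is mounted at the origin on the work surface. World frame = base frame: x ahead of the robot, y to its left, z up, the work surface at z = 0. Lengths are in m, angles in rad, forces in N, time in s.
With the tool pointing down it reaches from about 0.425 to 0.925 m from the base axis. Payload 6.8 kg.
Tool frame: the origin (TCP) lies between the finger pads; the fingertips stand 8 mm ahead of it and the grasp point (between the pads) lies 11 mm behind it; z points along the fingers, y is the direction in which the jaws open and shut (so a half turn about z gives the same grasp; the last joint's range is limited). The gripper opens to 85 mm and grips with 20 to 120 N. Pads are 22 mm wide; open, the fingers measure 114 mm over their backs; the gripper's body (76 mm by 85 mm) begins 54 mm behind the grasp point. The pads swing forward as they close: fully open they stand 13 mm farther back than shut.
Start: joints at [1.122, 0.477, 0.022, 1.555, -0.011, 1.109, -0.083], TCP at [0.226, -0.636, 0.239] pointing down, gripper open.
Joint ranges: [-2.96, 2.96], [-0.34, 2.1], [-1.41, 1.46], [0.24, 2.44], [-1.37, 4.51], [0.17, 1.92], [-2.96, 2.96]. Speed limits (rad/s): [2.39, 2.39, 3.14, 3.14, 3.14, 3.14, 3.14].

### API

Orientations are given as a rotation vector (axis times angle).
In Python, from station import arm, imaging gives the robot as it stands. The module is installed in compiled form; this text tells all that it offers.
- The arm moves only by the shell command python3 -m jog 'ROWS' [OPENING] [FORCE]. ROWS is JSON, a list of rows, each an object of numbers: "x", "y", "z": the shift along the tool's x, y, z in mm; "twist": the turn about the tool's z in rad. A call has 1 to 20 rows; each row is the pose to reach, as a shift and turn from the pose measured when the call began, along the tool's axes at that moment; what a row does not reach only later rows make up. A row lasts 1/12 s, in which the tool goes at most 41.7 mm and 7.16 degrees, less where a joint would pass 70% of its speed; a pose out of reach is approached as far as the arm can. A call with a gripper value outside its range is refused whole. OPENING is the finger opening in mm, from 0 to 85.4, set as the call begins (- or left out, the last holds). The fingers move at their own pace and stop on an object; FORCE is the grip in N (left out, the last holds). Time passes only in rows, so rows that repeat a pose let the fingers close. It gives the time, the measured TCP pose, the force and the opening at its end, in the units of the state.
- arm.get_state(): the state, without advancing time (a new reading comes with each control period).
- imaging.get_image(name): name is "scene" or "side" or "wrist"; returns the picture (384x512x3 uint8, red, green, blue); there is no depth.
- imaging.camera_params(name): a dict with "mtx" (3x3 intrinsics, pixels), "rvec" (rotation vector, rad) and "tvec" (3), from world to camera coordinates, as OpenCV has them. Camera axes: x right, y down, z forward; pixel columns grow to the right and rows downward; lengths in m; the calibration is good to about 2 mm. The wrist camera is an equidistant fisheye: a pixel r from the principal point sees the ray r / f radians off the axis. A picture is of the moment at which its call begins: read the wrist's pose just before it. camera_params takes no time and is no camera call; for the wrist camera it gives the pose at the moment of the call.
- arm.job_done(): hands the job in, once; it reports no verdict.
The state is a dict: "time": time; "joint_pos": joint angles; "dq": joint speeds; "tau": joint torques, N m; "tool_pos": TCP position; "tool_rot": TCP orientation; "force": force on the tool from outside, world axes, zero at the start; "ft_torque": the same for the moment, N m; "gripper_width": opening from 0.0 (shut) to 1.0 (fully open).
Only numpy, scipy, OpenCV 4.12 (cv2) and the standard library are available. Lean on these libraries where they do the work, as an engineer would, in place of code of your own. Each camera call takes 0.05 s, during which the arm holds its last target. There are 200 camera calls.

## Working session

There is one attempt and no reset: what is moved stays moved. The work goes in short steps, Python scripts to look and compute and a shell command to move; the robot and the scene stay as the last step left them, time stands still between calls to the robot, and variables do not carry over. Pictures are saved under pics/ and viewed, on a budget of 14 in all, crops included, one or two more only if the job needs it, and the job is handed in when it is done.

```bash
mkdir -p pics; cat > h.py <<'E'
import numpy as np, cv2
from station import arm, imaging
def save(n,f,crop=None,s=1):
    im=imaging.get_image(n)[:,:,::-1]
    if crop: x0,y0,x1,y1=crop; im=im[y0:y1,x0:x1]
    cv2.imwrite('pics/'+f,cv2.resize(im,None,fx=s,fy=s,interpolation=cv2.INTER_CUBIC))
def ray(n,uv):
    p=imaging.camera_params(n); R=cv2.Rodrigues(np.array(p['rvec'],float))[0]; t=np.array(p['tvec'],float).ravel(); K=np.array(p['mtx'],float)
    a=(uv[0]-K[0,2])/K[0,0]; b=(uv[1]-K[1,2])/K[1,1]
    if n=='wrist':
        th=np.hypot(a,b); d=np.array([a/th*np.sin(th),b/th*np.sin(th),np.cos(th)]) if th>0 else np.array([0,0,1.])
    else: d=np.array([a,b,1.])
    return -R.T@t, R.T@d
def onz(n,uv,z):
    c,d=ray(n,uv); return (c+d*(z-c[2])/d[2])
def proj(n,P):
    p=imaging.camera_params(n); return cv2.projectPoints(np.array(P,float).reshape(-1,3),np.array(p['rvec'],float),np.array(p['tvec'],float),np.array(p['mtx'],float),None)[0][:,0]
E
python3 - <<'E'
from h import *
s=arm.get_state(); print({k:np.round(v,3) for k,v in s.items()})
for n in ('scene','side','wrist'):
    p=imaging.camera_params(n); c,d=ray(n,(256,192)); print(n,np.round(c,3),np.round(d,2),np.array(p['mtx']).round(1).tolist())
a=imaging.get_image('scene');b=imaging.get_image('side')
cv2.imwrite('pics/a.png',cv2.resize(a[:,:,::-1],(800,600)));cv2.imwrite('pics/b.png',cv2.resize(b[:,:,::-1],(800,600)))
E
```

```text
{'time': np.float64(0.0), 'joint_pos': array([ 1.122,  0.478,  0.022,  1.556, -0.011,  1.109, -0.083]), 'dq': array([-0.003, -0.001, -0.002,  0.001, -0.   ,  0.001,  0.001]), 'tau': array([-1.0000e-03, -5.9644e+01,  1.6070e+00, -2.8119e+01,  1.2000e-02,
        9.0000e-03,  0.0000e+00]), 'tool_pos': array([ 0.225, -0.636,  0.238]), 'tool_rot': array([-3.094e+00, -5.320e-01,  1.000e-03]), 'force': array([ 0.019, -0.247,  0.301]), 'ft_torque': array([ 0.026,  0.003, -0.033]), 'gripper_width': np.float64(1.002)}
scene [0.938 0.1   0.6  ] [-0.52 -0.21 -0.83] [[353.5, 0.0, 259.3], [0.0, 353.5, 192.7], [0.0, 0.0, 1.0]]
side [ 0.243 -0.404  0.526] [ 0.51  0.56 -0.65] [[409.4, 0.0, 255.5], [0.0, 409.4, 187.2], [0.0, 0.0, 1.0]]
wrist [ 0.289 -0.613  0.372] [-0.26 -0.09 -0.96] [[297.3, 0.0, 257.1], [0.0, 297.3, 190.3], [0.0, 0.0, 1.0]]
```

View pics/a.png

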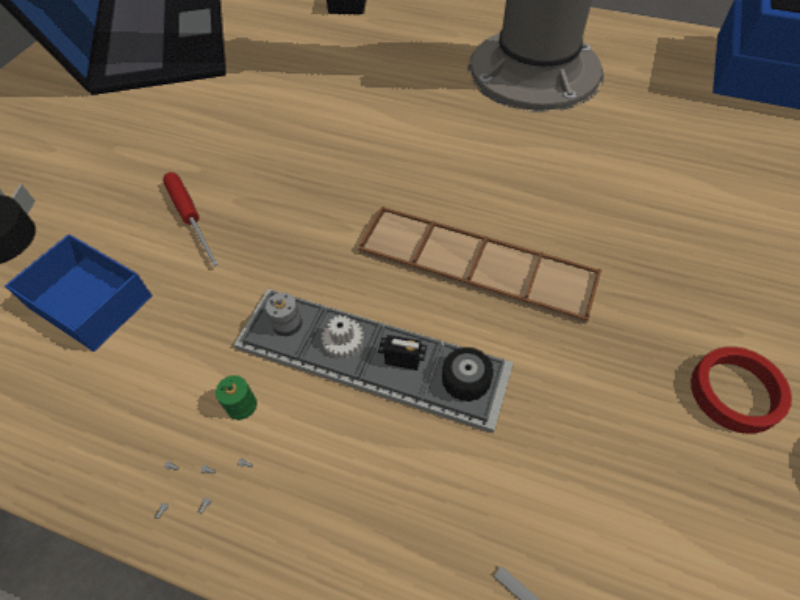

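View pics/b.png

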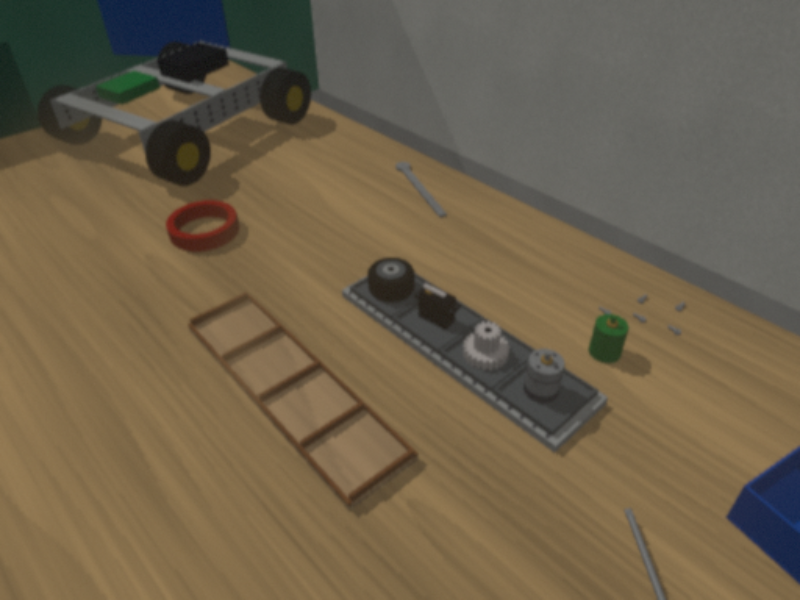

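The scene image shows the rail from left (+y, image right) to right as: wheel (467,373), servo (403,350), gear (342,335), motor (283,313). The tray is at (480,262).

Possible confusions:
- **Motor:** the green look-alike at (236,397), to be left alone, against the steel one at (283,313).
- **Wheel:** the rover wheels at (178,152) in the side view and the red ring at (742,390), against the wheel in the nest at (467,373).

Next I'll take close crops.

```bash
python3 - <<'E'
from h import *
save('scene','c.png',(145,125,405,285),3)
save('side','d.png',(115,155,395,330),2.8)
E
```

```text
(no output)
```

View pics/c.png

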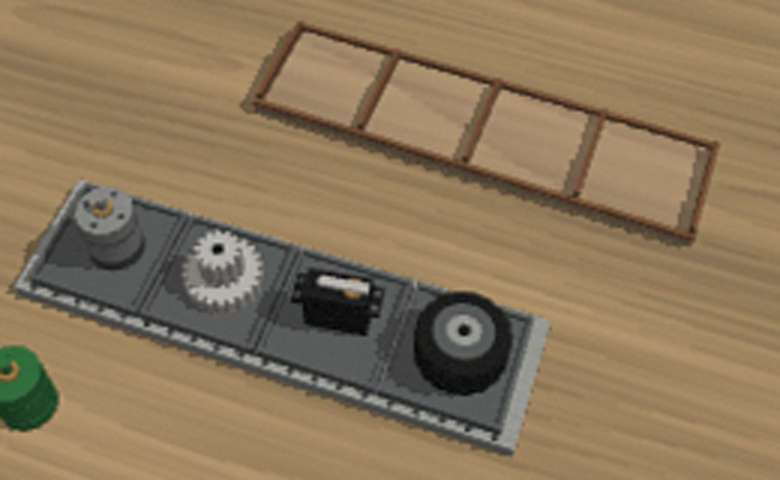

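View pics/d.png

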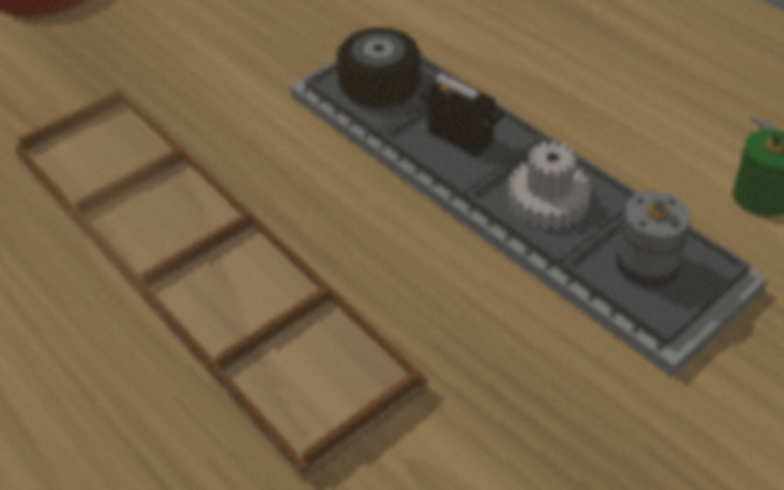

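```bash
cat > m.py <<'E'
from h import *
from scipy.optimize import least_squares
S=lambda u,v:(145+(u+.5)/3-.5,125+(v+.5)/3-.5)
D=lambda u,v:(115+(u+.5)/2.8-.5,155+(v+.5)/2.8-.5)
def fit(hx,hy,z,sc,sd):
    def pts(p,ks):
        c,s=np.cos(p[2]),np.sin(p[2]); return [[p[0]+c*i*hx-s*j*hy,p[1]+s*i*hx+c*j*hy,z] for i,j in ks]
    def f(p): return np.concatenate([(proj('scene',pts(p,sc))-[S(*v) for v in sc.values()]).ravel(),(proj('side',pts(p,sd))-[D(*v) for v in sd.values()]).ravel()])
    r=least_squares(f,[.6,0,0],loss='soft_l1'); print(r.x.round(4),r.fun.round(1)); return r.x
T=fit(.042,.159,.018,{(-1,-1):(301,24),(-1,1):(717,145),(1,1):(692,240),(1,-1):(255,102)},{(1,1):(118,95),(-1,1):(20,147),(1,-1):(424,378),(-1,-1):(305,462)})
R=fit(.045,.165,.012,{(-1,-1):(85,183),(-1,1):(549,320),(1,1):(517,443),(1,-1):(16,285)},{(1,-1):(763,275),(-1,-1):(672,355),(-1,1):(295,87)})
def w(P,x,y): c,s=np.cos(P[2]),np.sin(P[2]); return np.array([P[0]+c*x-s*y,P[1]+s*x+c*y])
for n,z,a,b,y in [('wheel',.046,(464,331),(378,48),.117),('servo',.059,(343,285),(458,86),.039),('gear',.052,(217,250),(554,157),-.039),('motor',.060,(102,213),(657,216),-.117)]:
    print(n,'scene',onz('scene',S(*a),z)[:2].round(4),'side',onz('side',D(*b),z)[:2].round(4),'nest',w(R,0,y).round(4),'goal',w(T,0,-y).round(4))
E
python3 m.py; python3 -c "
from h import *
for n,uvs,S in [('scene',[(318,281),(367,290)],lambda u,v:(145+(u+.5)/3-.5,125+(v+.5)/3-.5)),('side',[(438,78),(478,95)],lambda u,v:(115+(u+.5)/2.8-.5,155+(v+.5)/2.8-.5))]:
    p,q=[onz(n,S(*u),.059)[:2] for u in uvs];print(p,q,np.arctan2(-(q-p)[0],(q-p)[1]))
"
```

```text
[ 0.4706  0.022  -0.0476] [-1.3 -2.2  1.1 -0.8  0.7 -0.4 -1.9 -1.7  3.2 -3.2 -1.6 -2.7  2.  -2.2
 -0.5  0.5]
[ 0.6503 -0.057   0.007 ] [-1.7 -1.1  1.5 -0.1  0.2  2.5 -0.5  1.   0.5  0.1 -0.2  3.2 -3.4 -0.4]
wheel scene [0.6481 0.06  ] side [0.6513 0.0616] nest [0.6495 0.06  ] goal [ 0.465  -0.0949]
servo scene [ 0.6495 -0.0143] side [ 0.6503 -0.0157] nest [ 0.65  -0.018] goal [ 0.4688 -0.017 ]
gear scene [ 0.6483 -0.0964] side [ 0.6502 -0.0969] nest [ 0.6506 -0.096 ] goal [0.4725 0.0609]
motor scene [ 0.6515 -0.1712] side [ 0.6482 -0.1733] nest [ 0.6511 -0.174 ] goal [0.4762 0.1388]
[ 0.65188942 -0.02911375] [6.48037451e-01 4.56510173e-05] 0.13134006465576445
[ 0.64677107 -0.00115147] [ 0.65298729 -0.0307375 ] -2.9344985537165775
```

```bash
P='x'; python3 -m jog '[{"x":503,"y":-391,"z":-61,"twist":-1.23},{"x":503,"y":-391,"z":-61,"twist":-1.23},{"x":503,"y":-391,"z":-61,"twist":-1.23},{"x":503,"y":-391,"z":-61,"twist":-1.23},{"x":503,"y":-391,"z":-61,"twist":-1.23},{"x":503,"y":-391,"z":-61,"twist":-1.23},{"x":503,"y":-391,"z":-61,"twist":-1.23},{"x":503,"y":-391,"z":-61,"twist":-1.23},{"x":503,"y":-391,"z":-61,"twist":-1.23},{"x":503,"y":-391,"z":-61,"twist":-1.23},{"x":503,"y":-391,"z":-61,"twist":-1.23},{"x":503,"y":-391,"z":-61,"twist":-1.23},{"x":503,"y":-391,"z":-61,"twist":-1.23},{"x":503,"y":-391,"z":-61,"twist":-1.23},{"x":503,"y":-391,"z":-61,"twist":-1.23},{"x":503,"y":-391,"z":-61,"twist":-1.23},{"x":503,"y":-391,"z":-61,"twist":-1.23},{"x":503,"y":-391,"z":-61,"twist":-1.23},{"x":503,"y":-391,"z":-61,"twist":-1.23},{"x":503,"y":-391,"z":-61,"twist":-1.23}]'; python3 - <<'E'
from h import *
s=arm.get_state();print({k:np.round(s[k],3) for k in('time','tool_pos','tool_rot','joint_pos')})
p=imaging.camera_params('wrist');np.savez('w1.npz',**{k:np.array(p[k]) for k in p})
save('wrist','e.png',None,1.56)
E
```

```text
time: 1.87
tool_pos: [0.5681, -0.1014, 0.2997]
tool_rot: [-2.224, -2.217, 0.001]
force: [-0.4, -0.6, -0.9]
gripper_width: 1.0
{'time': np.float64(1.867), 'tool_pos': array([ 0.568, -0.101,  0.3  ]), 'tool_rot': array([-2.224e+00, -2.217e+00,  1.000e-03]), 'joint_pos': array([ 0.46 ,  0.306, -0.489,  1.695,  0.153,  1.18 , -0.071])}
```

View pics/e.png

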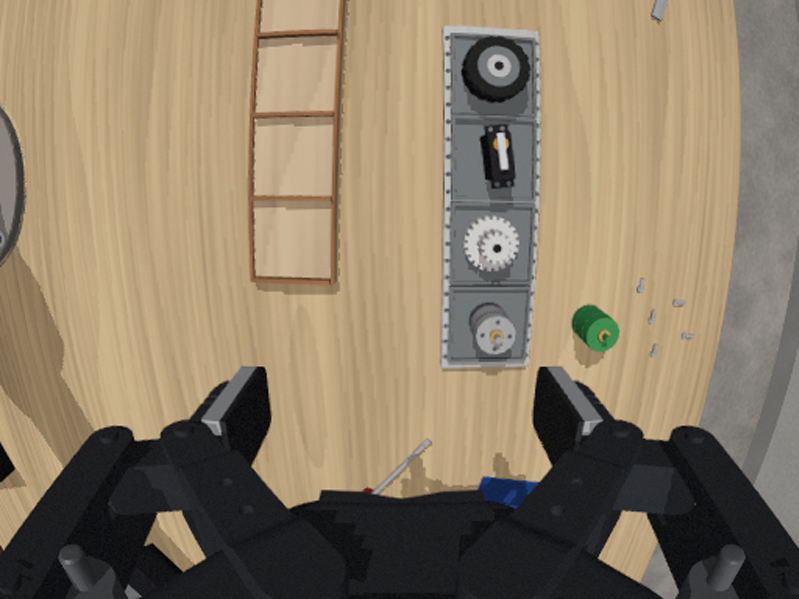

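```bash
python3 - <<'E'
from h import *
Q=lambda u,v:((u+.5)/1.56-.5,(v+.5)/1.56-.5)
o=lambda u,v,z:onz('wrist',Q(u,v),z)[:2]
T=np.array([o(294,198.5,.017),o(294.5,115,.017),o(299,34,.017)]);print('tray -78,0,78',T.round(4).tolist())
print('end -159',o(293.5,282.5,.018).round(4), 'yaw',np.arctan2(-(T[2]-T[0])[0],(T[2]-T[0])[1]))
a,b=o(491,29,.012),o(485,368,.012);print('rail',a,b,(a+b)/2,np.arctan2(-(a-b)[0],(a-b)[1]))
for n,p,z in[('wheel',(498,66),.046),('gear',(497,248),.052),('motor',(495.5,333.5),.06),('earA',(496,126),.044),('earB',(502,187),.044)]:print(n,o(*p,z).round(4))
E
```

```text
tray -78,0,78 [[0.4699, -0.0561], [0.4719, 0.0204], [0.4754, 0.0977]]
end -159 [ 0.466  -0.1346] yaw -0.03554096725778837
rail [0.64968589 0.1027826 ] [ 0.65094215 -0.2248411 ] [ 0.65031402 -0.06102925] 0.003834435078308875
wheel [0.6484 0.0585]
gear [ 0.6481 -0.0968]
motor [ 0.6489 -0.1704]
earA [0.6468 0.0063]
earB [ 0.6526 -0.0455]
```

```bash
python3 -m jog '[{"x":-35,"y":40,"z":0},{"x":-70,"y":81,"z":20},{"x":-70,"y":81,"z":40},{"x":-70,"y":81,"z":80},{"x":-70,"y":81,"z":120},{"x":-70,"y":81,"z":160},{"x":-70,"y":81,"z":195},{"x":-70,"y":81,"z":220},{"x":-70,"y":81,"z":240},{"x":-70,"y":81,"z":255},{"x":-70,"y":81,"z":266},{"x":-70,"y":81,"z":267},{"x":-70,"y":81,"z":267}]' 70 40; python3 - <<'E'
from h import *
save('scene','f.png',(130,100,390,290),3)
E
```

```text
invalid input
```

View pics/f.png

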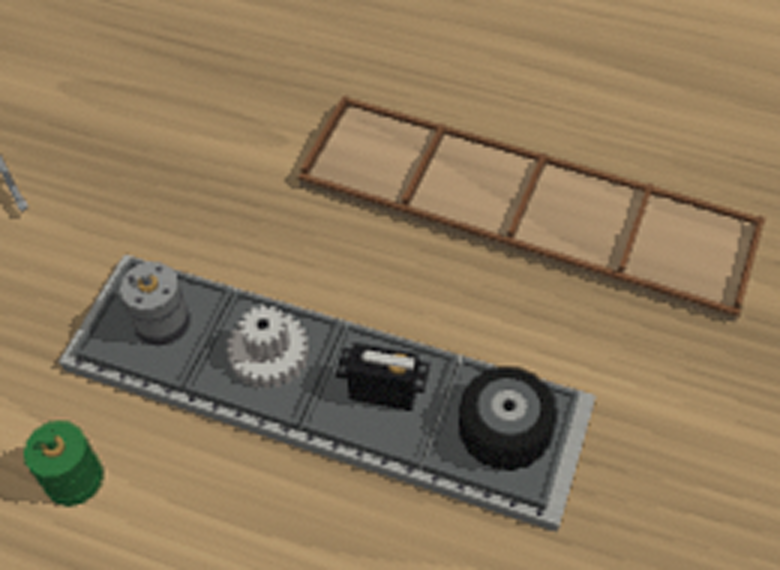

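The move was refused, apparently because every row needs all four keys, and the arm hasn't moved. The crop shows the scene unchanged, with the motor at (150,300). I'll retry with the twist key in each row.

```bash
python3 -m jog '[{"x":-35,"y":40,"z":0,"twist":0},{"x":-70,"y":81,"z":20,"twist":0},{"x":-70,"y":81,"z":40,"twist":0},{"x":-70,"y":81,"z":80,"twist":0},{"x":-70,"y":81,"z":120,"twist":0},{"x":-70,"y":81,"z":160,"twist":0},{"x":-70,"y":81,"z":195,"twist":0},{"x":-70,"y":81,"z":220,"twist":0},{"x":-70,"y":81,"z":240,"twist":0},{"x":-70,"y":81,"z":255,"twist":0},{"x":-70,"y":81,"z":266,"twist":0},{"x":-70,"y":81,"z":267,"twist":0},{"x":-70,"y":81,"z":267,"twist":0}]' 70 40; python3 - <<'E'
from h import *
save('side','g.png',None,1.5)
E
```

```text
time: 3.05
tool_pos: [0.6489, -0.1715, 0.033]
tool_rot: [-2.224, -2.217, 0.001]
force: [0.4, 0.6, -0.2]
gripper_width: 0.82
```

View pics/g.png

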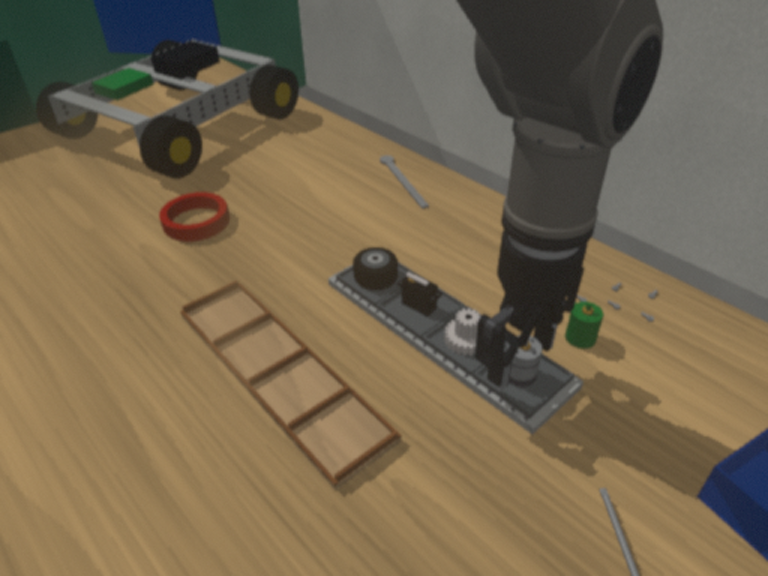

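The side view shows the open fingers straddling the steel motor at about (520,360), clear of the gear. Closing now.

```bash
python3 -m jog '[{"x":0,"y":0,"z":0,"twist":0},{"x":0,"y":0,"z":0,"twist":0},{"x":0,"y":0,"z":0,"twist":0},{"x":0,"y":0,"z":0,"twist":0},{"x":0,"y":0,"z":0,"twist":0},{"x":0,"y":0,"z":0,"twist":0},{"x":0,"y":0,"z":0,"twist":0},{"x":0,"y":0,"z":0,"twist":0}]' 0 40; python3 -m jog '[{"x":0,"y":0,"z":-5,"twist":0},{"x":0,"y":0,"z":-20,"twist":0},{"x":0,"y":0,"z":-40,"twist":0},{"x":0,"y":0,"z":-60,"twist":0},{"x":0,"y":0,"z":-80,"twist":0},{"x":0,"y":0,"z":-80,"twist":0}]';python3 - <<'E'
from h import *
save('wrist','h.png',None,1.5)
E
```

```text
time: 3.77
tool_pos: [0.6505, -0.1717, 0.0354]
tool_rot: [2.223, 2.216, 0.002]
force: [-1.7, 0.0, 6.5]
gripper_width: 0.413
time: 4.27
tool_pos: [0.6531, -0.1718, 0.1209]
tool_rot: [2.219, 2.212, 0.009]
force: [0.7, 0.3, -0.6]
gripper_width: 0.413
```

View pics/h.png

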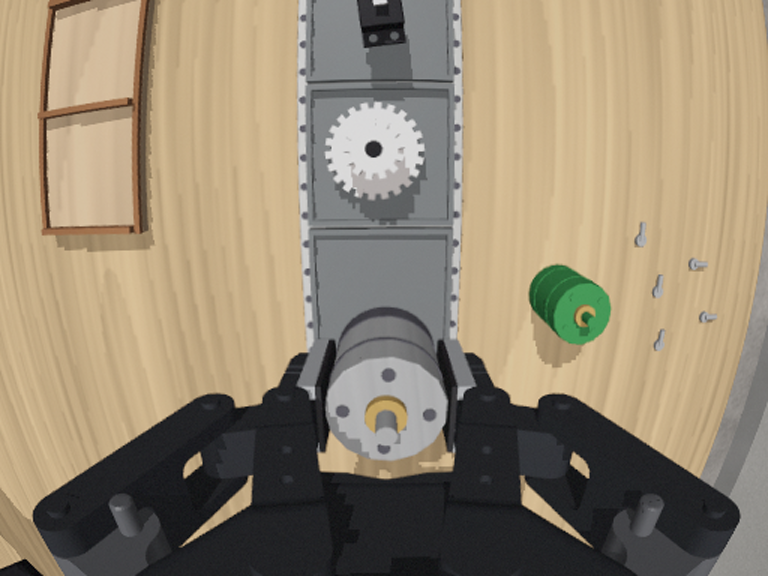

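```bash
python3 -m jog '[{"x":20,"y":-11,"z":0,"twist":0},{"x":50,"y":-28,"z":0,"twist":0},{"x":85,"y":-48,"z":0,"twist":0},{"x":120,"y":-68,"z":0,"twist":0},{"x":155,"y":-88,"z":0,"twist":0},{"x":190,"y":-108,"z":0,"twist":0},{"x":225,"y":-128,"z":0,"twist":0},{"x":260,"y":-148,"z":0,"twist":0},{"x":290,"y":-166,"z":0,"twist":0},{"x":305,"y":-174,"z":0,"twist":0},{"x":310,"y":-177,"z":10,"twist":0},{"x":310,"y":-177,"z":30,"twist":0},{"x":310,"y":-177,"z":50,"twist":0},{"x":310,"y":-177,"z":65,"twist":0},{"x":310,"y":-177,"z":75,"twist":0},{"x":310,"y":-177,"z":80,"twist":0},{"x":310,"y":-177,"z":80,"twist":0},{"x":310,"y":-177,"z":80,"twist":0}]'; python3 - <<'E'
from h import *
save('wrist','i.png',None,1.5)
E
```

```text
time: 5.82
tool_pos: [0.477, 0.1384, 0.0368]
tool_rot: [2.221, 2.213, 0.007]
force: [0.3, 0.1, -1.3]
gripper_width: 0.409
```

View pics/i.png

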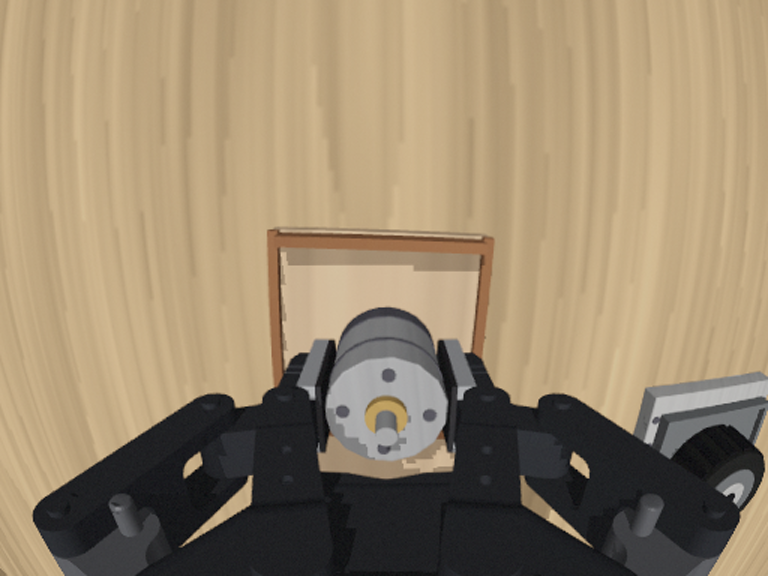

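The motor is centred across bay +117 in the wrist view: rims at columns 276 and 487, motor at 386. I'll check the lengthwise position against the end rim at (380,236), then lower.

```bash
python3 - <<'E'
from h import *
o=lambda u,v,z:onz('wrist',((u+.5)/1.5-.5,(v+.5)/1.5-.5),z).round(4)
print(o(381,234,.018),o(270,234,.012),o(492,239,.012))
E
python3 -m jog '[{"x":0,"y":0,"z":4,"twist":0},{"x":0,"y":0,"z":6,"twist":0},{"x":0,"y":0,"z":8,"twist":0},{"x":0,"y":0,"z":8,"twist":0},{"x":0,"y":0,"z":8,"twist":0}]'
```

```text
[0.4756 0.1824 0.018 ] [0.4349 0.1821 0.012 ] [0.5164 0.1797 0.012 ]
time: 6.28
tool_pos: [0.4773, 0.1386, 0.0292]
tool_rot: [2.22, 2.212, 0.008]
force: [-0.3, 0.6, -1.1]
gripper_width: 0.413
```

```bash
python3 -m jog '[{"x":0,"y":0,"z":1,"twist":0},{"x":0,"y":0,"z":2,"twist":0},{"x":0,"y":0,"z":2,"twist":0}]'; python3 -m jog '[{"x":0,"y":0,"z":1,"twist":0},{"x":0,"y":0,"z":2,"twist":0},{"x":0,"y":0,"z":2,"twist":0}]'
```

```text
time: 6.53
tool_pos: [0.4775, 0.1387, 0.0275]
tool_rot: [2.22, 2.212, 0.008]
force: [-0.7, -0.1, 1.4]
gripper_width: 0.415
time: 6.78
tool_pos: [0.4776, 0.1387, 0.0273]
tool_rot: [2.219, 2.211, 0.007]
force: [-7.0, -3.2, 25.2]
gripper_width: 0.407
```

```bash
python3 -m jog '[{"x":0,"y":0,"z":-1,"twist":0},{"x":0,"y":0,"z":-1,"twist":0},{"x":0,"y":0,"z":-1,"twist":0},{"x":0,"y":0,"z":-1,"twist":0},{"x":0,"y":0,"z":-1,"twist":0},{"x":0,"y":0,"z":-20,"twist":0},{"x":0,"y":0,"z":-55,"twist":0},{"x":0,"y":0,"z":-90,"twist":0},{"x":0,"y":0,"z":-100,"twist":0},{"x":-30,"y":22,"z":-100,"twist":0},{"x":-62,"y":45,"z":-100,"twist":0},{"x":-94,"y":68,"z":-100,"twist":0},{"x":-126,"y":91,"z":-100,"twist":0},{"x":-158,"y":114,"z":-100,"twist":0},{"x":-190,"y":137,"z":-100,"twist":0},{"x":-220,"y":160,"z":-100,"twist":0},{"x":-235,"y":171,"z":-100,"twist":0},{"x":-235,"y":171,"z":-100,"twist":0},{"x":-235,"y":171,"z":-100,"twist":0}]' 65 40; python3 - <<'E'
from h import *
s=arm.get_state();print(s['tool_pos'],s['tool_rot'])
save('wrist','j.png',None,1.5)
E
```

```text
time: 8.37
tool_pos: [0.6466, -0.0978, 0.1284]
tool_rot: [2.223, 2.209, 0.006]
force: [0.3, 0.6, 0.0]
gripper_width: 0.762
[ 0.64657296 -0.09780285  0.12844613] [2.2225363  2.20919522 0.00607923]
```

View pics/j.png

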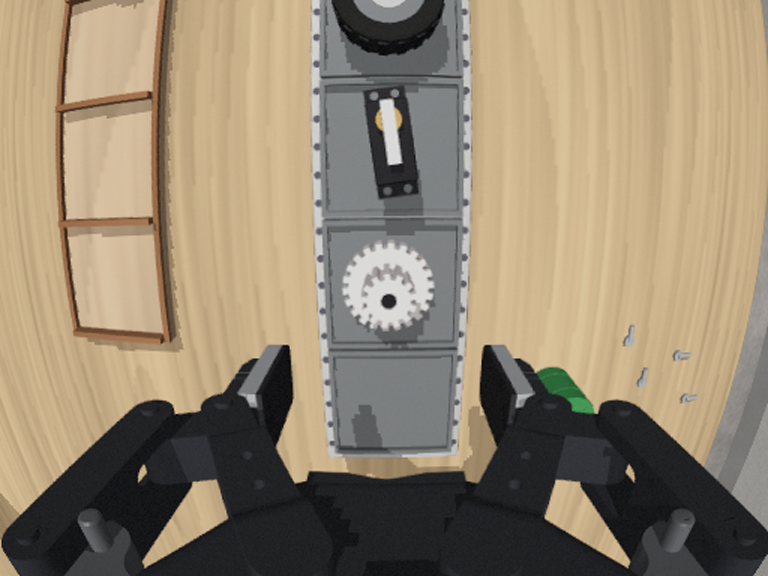

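The wrist view shows the gear bore at (389,301), the servo ears from (384,90) to (398,196), and the motor's nest empty.

```bash
python3 - <<'E'
from h import *
o=lambda u,v,z:onz('wrist',((u+.5)/1.5-.5,(v+.5)/1.5-.5),z).round(4)
print('gear',o(389,301,.052),'servo',o(383.5,89,.045),o(398,196,.045))
E
```

```text
gear [ 0.6479 -0.0948  0.052 ] servo [0.6457 0.0087 0.045 ] [ 0.6525 -0.0438  0.045 ]
```

```bash
python3 -m jog '[{"x":2,"y":2,"z":25,"twist":0},{"x":2,"y":2,"z":50,"twist":0},{"x":2,"y":2,"z":70,"twist":0},{"x":2,"y":2,"z":82,"twist":0},{"x":2,"y":2,"z":89,"twist":0},{"x":2,"y":2,"z":90,"twist":0},{"x":2,"y":2,"z":90,"twist":0}]'; python3 -m jog '[{"x":0,"y":0,"z":0,"twist":0},{"x":0,"y":0,"z":0,"twist":0},{"x":0,"y":0,"z":0,"twist":0},{"x":0,"y":0,"z":0,"twist":0},{"x":0,"y":0,"z":0,"twist":0},{"x":0,"y":0,"z":0,"twist":0},{"x":0,"y":0,"z":0,"twist":0},{"x":0,"y":0,"z":0,"twist":0}]' 0 30; python3 -m jog '[{"x":0,"y":0,"z":-5,"twist":0},{"x":0,"y":0,"z":-20,"twist":0},{"x":0,"y":0,"z":-40,"twist":0},{"x":0,"y":0,"z":-60,"twist":0},{"x":0,"y":0,"z":-70,"twist":0},{"x":0,"y":0,"z":-70,"twist":0}]'
```

```text
time: 9.0
tool_pos: [0.649, -0.0935, 0.0391]
tool_rot: [2.219, 2.213, 0.007]
force: [0.7, -0.4, 1.2]
gripper_width: 0.762
time: 9.67
tool_pos: [0.6498, -0.0934, 0.0404]
tool_rot: [2.218, 2.212, 0.009]
force: [-1.1, -0.4, 6.3]
gripper_width: 0.311
time: 10.17
tool_pos: [0.651, -0.0934, 0.114]
tool_rot: [2.216, 2.209, 0.014]
force: [0.9, -0.6, -1.2]
gripper_width: 0.319
```

```bash
python3 -m jog '[{"x":15,"y":-17,"z":0,"twist":0},{"x":38,"y":-43,"z":0,"twist":0},{"x":62,"y":-71,"z":0,"twist":0},{"x":86,"y":-98,"z":0,"twist":0},{"x":110,"y":-125,"z":0,"twist":0},{"x":134,"y":-153,"z":0,"twist":0},{"x":150,"y":-171,"z":0,"twist":0},{"x":156,"y":-178,"z":5,"twist":0},{"x":156,"y":-178,"z":25,"twist":0},{"x":156,"y":-178,"z":45,"twist":0},{"x":156,"y":-178,"z":62,"twist":0},{"x":156,"y":-178,"z":72,"twist":0},{"x":156,"y":-178,"z":76,"twist":0},{"x":156,"y":-178,"z":76,"twist":0},{"x":156,"y":-178,"z":76,"twist":0}]'; python3 - <<'E'
from h import *
save('wrist','k.png',None,1.5)
E
```

```text
time: 11.42
tool_pos: [0.4751, 0.0629, 0.035]
tool_rot: [2.216, 2.209, 0.015]
force: [1.1, 0.2, 0.2]
gripper_width: 0.311
```

View pics/k.png

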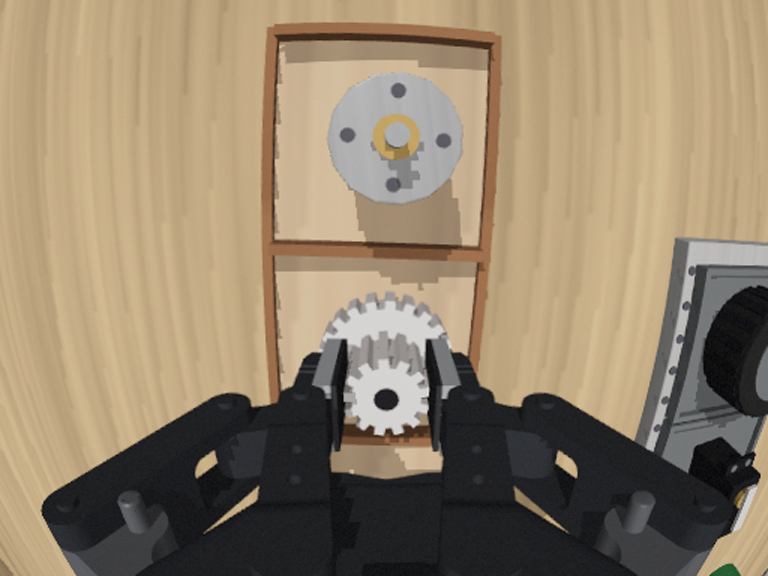

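The motor is upright near the middle of its bay, at (397,135). The gear is held at (386,395) and sits about 3 mm too far in +x, so I'll correct that while lowering.

```bash
python3 - <<'E'
from h import *
o=lambda u,v,z:onz('wrist',((u+.5)/1.5-.5,(v+.5)/1.5-.5),z).round(4)
print('div',o(378,250,.018),'rims',o(269,330,.012),o(482,330,.012),'motor',o(397,137,.052))
E
python3 -m jog '[{"x":0,"y":-3,"z":1,"twist":0},{"x":0,"y":-3,"z":2,"twist":0},{"x":0,"y":-3,"z":3,"twist":0},{"x":0,"y":-3,"z":3,"twist":0}]';python3 -m jog '[{"x":0,"y":0,"z":1,"twist":0},{"x":0,"y":0,"z":2,"twist":0},{"x":0,"y":0,"z":2,"twist":0}]'
```

```text
div [0.4728 0.1014 0.018 ] rims [0.4306 0.0697 0.012 ] [0.5124 0.069  0.012 ] motor [0.478 0.138 0.052]
time: 11.8
tool_pos: [0.4726, 0.0629, 0.0325]
tool_rot: [2.215, 2.208, 0.016]
force: [0.3, 0.2, 0.8]
gripper_width: 0.315
time: 12.05
tool_pos: [0.4728, 0.0629, 0.0322]
tool_rot: [2.215, 2.207, 0.015]
force: [-7.2, -1.7, 24.3]
gripper_width: 0.309
```

```bash
python3 -m jog '[{"x":0,"y":0,"z":-1,"twist":0},{"x":0,"y":0,"z":-1,"twist":0},{"x":0,"y":0,"z":-1,"twist":0},{"x":0,"y":0,"z":-1,"twist":0},{"x":0,"y":0,"z":-1,"twist":0},{"x":0,"y":0,"z":-20,"twist":0},{"x":0,"y":0,"z":-55,"twist":0},{"x":0,"y":0,"z":-85,"twist":0},{"x":0,"y":0,"z":-95,"twist":0},{"x":-14,"y":30,"z":-95,"twist":-0.03},{"x":-28,"y":60,"z":-95,"twist":-0.06},{"x":-42,"y":90,"z":-95,"twist":-0.09},{"x":-56,"y":120,"z":-95,"twist":-0.125},{"x":-70,"y":150,"z":-95,"twist":-0.125},{"x":-81,"y":177,"z":-95,"twist":-0.125},{"x":-81,"y":177,"z":-95,"twist":-0.125},{"x":-81,"y":177,"z":-95,"twist":-0.125}]' 55 40; python3 - <<'E'
from h import *
s=arm.get_state();p=s['tool_pos'];R=cv2.Rodrigues(np.array(s['tool_rot']))[0];print(p,'tool shift mm',(R.T@(np.array([.6495,-.0185,.030])-p)*1000).round(1),'yaw',np.arctan2(R[1,1],R[0,1]),'down',R[:,2].round(3))
E
```

```text
time: 13.47
tool_pos: [0.6484, -0.0194, 0.1293]
tool_rot: [2.075, 2.339, 0.013]
force: [-1.2, 0.8, -0.3]
gripper_width: 0.646
[ 0.6483528  -0.01941396  0.12933313] tool shift mm [ 1.3 -0.4 99.3] yaw 0.11930964950836459 down [ 0.017 -0.004 -1.   ]
```

```bash
python3 -m jog '[{"x":1,"y":0,"z":30,"twist":0},{"x":1,"y":0,"z":60,"twist":0},{"x":1,"y":0,"z":80,"twist":0},{"x":1,"y":0,"z":92,"twist":0},{"x":1,"y":0,"z":97,"twist":0},{"x":1,"y":0,"z":98,"twist":0},{"x":1,"y":0,"z":98,"twist":0}]'; python3 -m jog '[{"x":0,"y":0,"z":0,"twist":0},{"x":0,"y":0,"z":0,"twist":0},{"x":0,"y":0,"z":0,"twist":0},{"x":0,"y":0,"z":0,"twist":0},{"x":0,"y":0,"z":0,"twist":0},{"x":0,"y":0,"z":0,"twist":0},{"x":0,"y":0,"z":0,"twist":0},{"x":0,"y":0,"z":0,"twist":0}]' 0 30; python3 -m jog '[{"x":0,"y":0,"z":-5,"twist":0},{"x":0,"y":0,"z":-20,"twist":0},{"x":0,"y":0,"z":-40,"twist":0},{"x":0,"y":0,"z":-60,"twist":0},{"x":0,"y":0,"z":-75,"twist":0},{"x":0,"y":0,"z":-75,"twist":0}]'; python3 - <<'E'
from h import *
s=arm.get_state();p=s['tool_pos'];R=cv2.Rodrigues(np.array(s['tool_rot']))[0];print(p,'tool shift mm',(R.T@(np.array([.4695,-.0165,.030])-p)*1000).round(1),'yaw',np.arctan2(R[1,1],R[0,1]),'down',R[:,2].round(3))
E
```

```text
time: 14.05
tool_pos: [0.6502, -0.0183, 0.0321]
tool_rot: [2.074, 2.339, 0.014]
force: [0.4, 0.4, 0.6]
gripper_width: 0.643
time: 14.72
tool_pos: [0.651, -0.0182, 0.0334]
tool_rot: [2.073, 2.338, 0.016]
force: [-2.4, -0.4, 6.0]
gripper_width: 0.232
time: 15.22
tool_pos: [0.6519, -0.0176, 0.113]
tool_rot: [2.07, 2.334, 0.023]
force: [1.5, 0.4, 0.4]
gripper_width: 0.226
[ 0.65190571 -0.01764106  0.11297431] tool shift mm [  23.4 -183.    78.2] yaw 0.11951244265806543 down [ 0.026 -0.004 -1.   ]
```

```bash
python3 -m jog '[{"x":2,"y":-15,"z":0,"twist":0},{"x":5,"y":-40,"z":0,"twist":0.03},{"x":9,"y":-70,"z":0,"twist":0.06},{"x":13,"y":-100,"z":0,"twist":0.09},{"x":17,"y":-130,"z":0,"twist":0.12},{"x":21,"y":-160,"z":0,"twist":0.16},{"x":23,"y":-177,"z":0,"twist":0.16},{"x":23,"y":-183,"z":5,"twist":0.16},{"x":23,"y":-183,"z":25,"twist":0.16},{"x":23,"y":-183,"z":45,"twist":0.16},{"x":23,"y":-183,"z":62,"twist":0.16},{"x":23,"y":-183,"z":72,"twist":0.16},{"x":23,"y":-183,"z":77,"twist":0.16},{"x":23,"y":-183,"z":78,"twist":0.16},{"x":23,"y":-183,"z":78,"twist":0.16}]'; python3 - <<'E'
from h import *
save('wrist','l.png',None,1.5)
E
```

```text
time: 16.47
tool_pos: [0.47, -0.0168, 0.0302]
tool_rot: [2.251, 2.162, 0.026]
force: [-0.6, 0.1, -1.4]
gripper_width: 0.228
```

View pics/l.png

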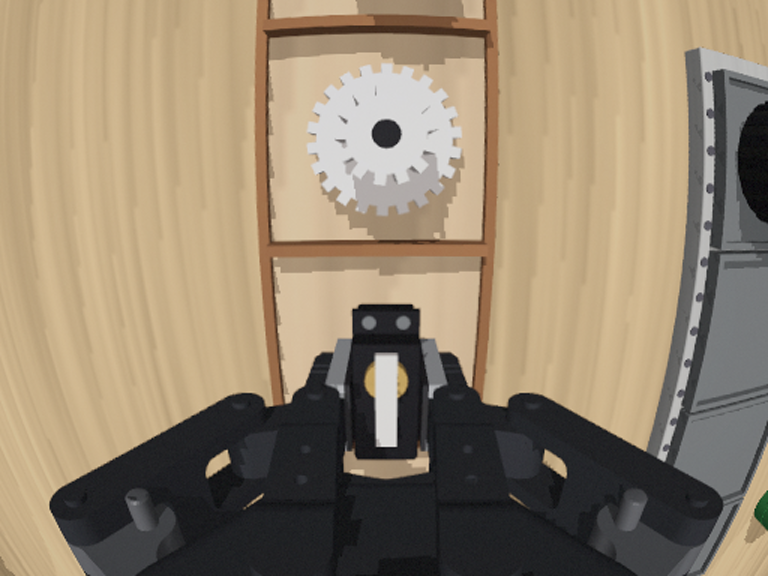

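The servo is held straight at (386,385), centred between the rims at columns 272 and 480. The gear sits well in its own bay at (386,134). Lowering now.

```bash
python3 -m jog '[{"x":0,"y":0,"z":1,"twist":0},{"x":0,"y":0,"z":3,"twist":0},{"x":0,"y":0,"z":4,"twist":0},{"x":0,"y":0,"z":4,"twist":0}]';python3 -m jog '[{"x":0,"y":0,"z":1,"twist":0},{"x":0,"y":0,"z":2,"twist":0},{"x":0,"y":0,"z":2,"twist":0}]'
```

```text
time: 16.85
tool_pos: [0.4703, -0.0169, 0.0267]
tool_rot: [2.251, 2.161, 0.027]
force: [-0.0, -0.1, 0.1]
gripper_width: 0.228
time: 17.1
tool_pos: [0.4706, -0.0168, 0.0254]
tool_rot: [2.25, 2.161, 0.027]
force: [-2.4, -0.3, 9.6]
gripper_width: 0.233
```

```bash
python3 -m jog '[{"x":0,"y":0,"z":-1,"twist":0},{"x":0,"y":0,"z":-1,"twist":0},{"x":0,"y":0,"z":-1,"twist":0},{"x":0,"y":0,"z":-1,"twist":0},{"x":0,"y":0,"z":-1,"twist":0},{"x":0,"y":0,"z":-20,"twist":0},{"x":0,"y":0,"z":-55,"twist":0},{"x":0,"y":0,"z":-85,"twist":0},{"x":0,"y":0,"z":-95,"twist":0},{"x":14,"y":30,"z":-95,"twist":0},{"x":28,"y":60,"z":-95,"twist":0},{"x":42,"y":90,"z":-95,"twist":-0.02},{"x":56,"y":120,"z":-95,"twist":-0.04},{"x":70,"y":150,"z":-95,"twist":-0.04},{"x":83,"y":175,"z":-95,"twist":-0.04},{"x":83,"y":175,"z":-95,"twist":-0.04},{"x":83,"y":175,"z":-95,"twist":-0.04}]' 74 40; python3 - <<'E'
from h import *
s=arm.get_state();p=s['tool_pos'];R=cv2.Rodrigues(np.array(s['tool_rot']))[0];print(p,'tool shift mm',(R.T@(np.array([.649,.0595,.026])-p)*1000).round(1),'yaw',np.arctan2(R[1,1],R[0,1]),'down',R[:,2].round(3))
E
```

```text
time: 18.52
tool_pos: [0.6465, 0.0604, 0.1239]
tool_rot: [2.206, 2.207, 0.026]
force: [-0.8, -0.1, -0.9]
gripper_width: 0.865
[0.64646359 0.06039124 0.12390473] tool shift mm [-0.6 -0.1 97.9] yaw 0.0005644919873633617 down [ 0.027 -0.003 -1.   ]
```

```bash
python3 -m jog '[{"x":0,"y":0,"z":30,"twist":0},{"x":0,"y":0,"z":60,"twist":0},{"x":0,"y":0,"z":78,"twist":0},{"x":0,"y":0,"z":90,"twist":0},{"x":0,"y":0,"z":96,"twist":0},{"x":0,"y":0,"z":97,"twist":0},{"x":0,"y":0,"z":97,"twist":0}]'; python3 -m jog '[{"x":0,"y":0,"z":0,"twist":0},{"x":0,"y":0,"z":0,"twist":0},{"x":0,"y":0,"z":0,"twist":0},{"x":0,"y":0,"z":0,"twist":0},{"x":0,"y":0,"z":0,"twist":0},{"x":0,"y":0,"z":0,"twist":0},{"x":0,"y":0,"z":0,"twist":0},{"x":0,"y":0,"z":0,"twist":0}]' 0 40; python3 -m jog '[{"x":0,"y":0,"z":-5,"twist":0},{"x":0,"y":0,"z":-20,"twist":0},{"x":0,"y":0,"z":-40,"twist":0},{"x":0,"y":0,"z":-60,"twist":0},{"x":0,"y":0,"z":-75,"twist":0},{"x":0,"y":0,"z":-75,"twist":0}]'; python3 - <<'E'
from h import *
s=arm.get_state();p=s['tool_pos'];R=cv2.Rodrigues(np.array(s['tool_rot']))[0];print(p,'tool shift mm',(R.T@(np.array([.466,-.0945,.024])-p)*1000).round(1),'yaw',np.arctan2(R[1,1],R[0,1]),'down',R[:,2].round(3))
E
```

```text
time: 19.1
tool_pos: [0.6491, 0.0599, 0.0275]
tool_rot: [2.206, 2.207, 0.026]
force: [0.7, 0.3, 1.8]
gripper_width: 0.868
time: 19.77
tool_pos: [0.6502, 0.0601, 0.0295]
tool_rot: [2.205, 2.205, 0.029]
force: [-2.0, -0.1, 4.6]
gripper_width: 0.639
time: 20.27
tool_pos: [0.6505, 0.061, 0.1094]
tool_rot: [2.202, 2.202, 0.038]
force: [1.0, 0.1, -1.2]
gripper_width: 0.641
[0.65048992 0.06097691 0.10937496] tool shift mm [-155.3 -187.5   78.9] yaw 6.740311755896054e-06 down [ 0.037 -0.002 -0.999]
```

```bash
python3 -m jog '[{"x":-12,"y":-15,"z":0,"twist":0},{"x":-32,"y":-38,"z":0,"twist":0},{"x":-54,"y":-65,"z":0,"twist":0},{"x":-76,"y":-92,"z":0,"twist":0},{"x":-98,"y":-119,"z":0,"twist":0.02},{"x":-120,"y":-146,"z":0,"twist":0.04},{"x":-140,"y":-170,"z":0,"twist":0.04},{"x":-151,"y":-183,"z":0,"twist":0.04},{"x":-155,"y":-187,"z":5,"twist":0.04},{"x":-155,"y":-187,"z":25,"twist":0.04},{"x":-155,"y":-187,"z":45,"twist":0.04},{"x":-155,"y":-187,"z":62,"twist":0.04},{"x":-155,"y":-187,"z":72,"twist":0.04},{"x":-155,"y":-187,"z":76,"twist":0.04},{"x":-155,"y":-187,"z":76,"twist":0.04},{"x":-155,"y":-187,"z":76,"twist":0.04}]'; python3 - <<'E'
from h import *
save('wrist','m.png',None,1.5)
E
```

```text
time: 21.6
tool_pos: [0.4669, -0.0938, 0.0272]
tool_rot: [2.245, 2.158, 0.039]
force: [1.1, 0.1, -0.6]
gripper_width: 0.643
```

View pics/m.png

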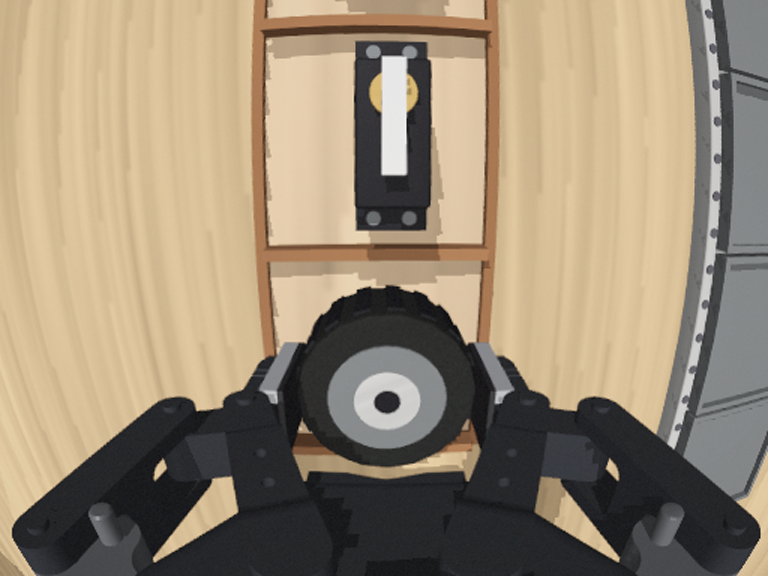

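The wheel is held over the right end bay at (386,400), and the servo stands in its bay at (393,135). I'll lower with a 2 mm correction.

```bash
python3 -m jog '[{"x":0,"y":-2,"z":1,"twist":0},{"x":0,"y":-2,"z":3,"twist":0},{"x":0,"y":-2,"z":4,"twist":0},{"x":0,"y":-2,"z":4,"twist":0}]';python3 -m jog '[{"x":0,"y":0,"z":1,"twist":0},{"x":0,"y":0,"z":2,"twist":0},{"x":0,"y":0,"z":2,"twist":0}]'
```

```text
time: 21.98
tool_pos: [0.4653, -0.0941, 0.0236]
tool_rot: [2.245, 2.157, 0.04]
force: [0.7, 0.7, -1.6]
gripper_width: 0.636
time: 22.23
tool_pos: [0.4655, -0.0941, 0.0216]
tool_rot: [2.244, 2.157, 0.04]
force: [-0.8, 0.7, 2.3]
gripper_width: 0.64
```

Contact at the expected height. Next I'll release, rise and move clear.

```bash
python3 -m jog '[{"x":0,"y":0,"z":0,"twist":0},{"x":0,"y":0,"z":0,"twist":0},{"x":0,"y":0,"z":0,"twist":0},{"x":0,"y":0,"z":0,"twist":0},{"x":0,"y":0,"z":0,"twist":0},{"x":0,"y":0,"z":-15,"twist":0},{"x":0,"y":0,"z":-45,"twist":0},{"x":0,"y":0,"z":-80,"twist":0},{"x":0,"y":0,"z":-120,"twist":0},{"x":0,"y":20,"z":-160,"twist":0},{"x":0,"y":50,"z":-190,"twist":0},{"x":-20,"y":80,"z":-200,"twist":0},{"x":-40,"y":100,"z":-200,"twist":0},{"x":-40,"y":100,"z":-200,"twist":0},{"x":-40,"y":100,"z":-200,"twist":0}]' 68 40; python3 - <<'E'
from h import *
p=imaging.camera_params('wrist')
save('wrist','n.png',None,1.5)
E
```

```text
time: 23.48
tool_pos: [0.5565, -0.1387, 0.2252]
tool_rot: [2.247, 2.154, 0.04]
force: [-0.8, 0.0, -0.2]
gripper_width: 0.794
```

View pics/n.png

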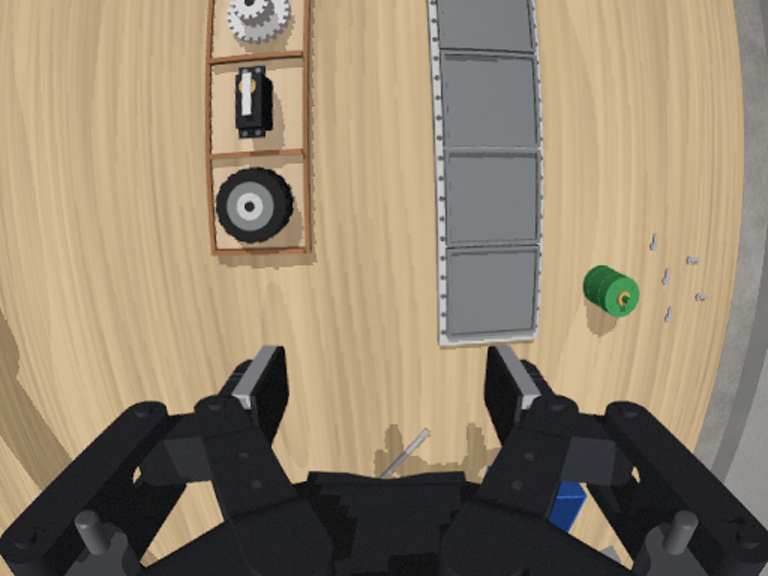

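```bash
python3 - <<'E'
from h import *
o=lambda u,v,z:onz('wrist',((u+.5)/1.5-.5,(v+.5)/1.5-.5),z)[:2]
a,b=o(257.5,57,.017),o(258,154,.017); print('div 0,-78',a,b,'end',o(263,253,.018))
ey=(a-b)/np.linalg.norm(a-b); ex=np.array([ey[1],-ey[0]])
for n,q in [('wheel',o(249,206,.038)),('servo',(o(252,67,.036)+o(253,138,.036))/2),('gear',o(249,3,.044))]:
    print(n,q.round(4),'tray x,y',((q-(a+b)/2)@ex).round(4),((q-(a+b)/2)@ey-.039).round(4))
save('side','o.png',(110,150,300,330),3)
E
```

```text
div 0,-78 [0.47064413 0.02177499] [ 0.46792251 -0.05545028] end [ 0.46581247 -0.13323069]
wheel [ 0.4635 -0.0937] tray x,y -0.0031 -0.1161
servo [ 0.4702 -0.0173] tray x,y 0.001 -0.0394
gear [0.4712 0.0583] tray x,y -0.0008 0.0361
```

View pics/o.png

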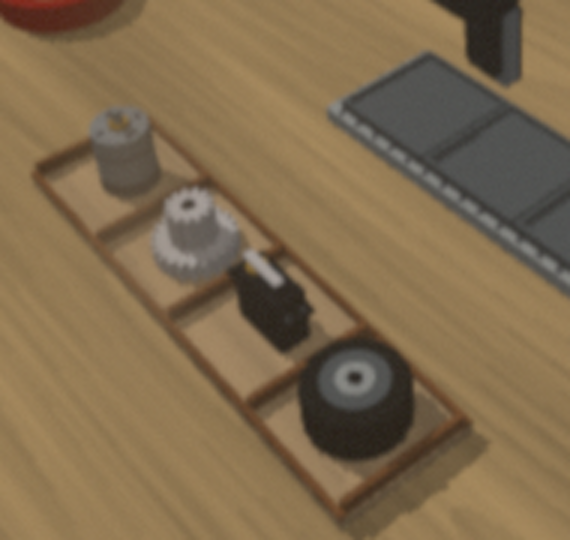

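All four parts stand upright in their bays: motor (125,150), gear (195,235), servo (272,295), wheel (356,395). The gripper is clear of them.

```bash
python3 -c "
from station import arm
print(arm.job_done())"
```

```text
the job is handed in; nothing more can be done
None
```

I moved all four parts into the kit tray in mirrored order and handed the job in at about 24 s of the 93 s. From left to right the tray now holds the motor, gear, servo and wheel. On the rail they stood wheel, servo, gear, motor. I didn't touch the green look-alike.

**Last checks:** a wrist-camera measurement and a side picture showed every part upright, one in each bay, with the open gripper clear. `job_done` gave no verdict.

| Part | Off its bay centre along the tray | Off its bay centre across the tray | Limit |
|---|---|---|---|
| Wheel | about 1 mm | about 3 mm | 15 mm |
| Servo | under 1 mm | about 1 mm | 15 mm |
| Gear | about 3 mm | about 1 mm | 15 mm |
| Motor | about 2 mm | about 3 mm | 15 mm |

- **Motor:** I measured it only in the picture taken as the gear was being placed. After that I checked it only by eye, in the final side view.
- **Servo and wheel:** judged by eye in the close-up placing pictures, they looked 4–5 mm off across the tray. I moved the wheel 2 mm as I lowered it, and the final measurement gave smaller errors for both.
- **Refused move:** one move was rejected because its rows left out `twist`. The arm did not move, and I sent it again.
- **Tool tilt:** the tool had tilted by about 0.04 rad by the last placing. No part looked tilted in the last pictures.
- **Pictures:** I viewed 15, one over the budget of 14.

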